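Set the spindle stop collar to gauge height

TASK

Slip the copper-coloured fork gauge around the threaded spindle so that it lies flat on the white pressure disc under the knurled stop collar, and let go of it. Then spin the collar down its thread until the nylon ring on its underside nips the gauge with a light load of about 10 N (at least 4 N, and never more than 20 N), and leave it so, with the gauge in place and the robot clear. Leave the blue gauge, the bottle and the copper blank alone.

Things in the scene. Friction and masses are not known exactly. Their poses are not given: they have to be found in the camera images.
- spindle (a point): Where the axis of the upright threaded spindle (12 mm in diameter, top 88 mm above this point) meets the top of the white pressure disc (112 mm in diameter, copper edge 116 mm, top 40 mm above the bench), which rests on a spring of 15 N/mm. Beneath: a fixed copper lap plate, 240 mm in diameter, 14 mm high. The collar's thread holds where it is left; read its torque after small slow turns.
- collar: Knurled steel collar, 42 mm in diameter, 30 mm high; origin on its axis at the steel underside, 37 to 47 mm above the disc at first. Below it a white nylon ring (38 mm) sticks out an unknown 1 to 5 mm. Steep right-hand thread: clockwise from above lowers it 6.4 mm per rad; a gripping hand must sink along. Drag 0.17 N m. On the gauge, load grows 100 N per rad; 10 N twists back 0.065 N m.
- gauge: The loose copper-coloured fork gauge, 0.16 kg. Origin on the underside at the centre of the fork's slot (which goes round the spindle), z up. The fork is a U: x from -25 to 18 mm, 40 mm wide, 25 mm thick, its slot 17 mm wide, open towards +x, ending at x = -9 mm. A steel bar 10 mm thick runs from it along -x to a black handle.
- gauge_grip (a point): Centre of the gauge's black handle, which is 40 mm long (along the gauge's x), 14 mm wide (along y) and 28 mm high, from 6 to 34 mm above the gauge's underside; this point is 90 mm behind the slot's centre (gauge -x) and 20 mm above the underside.
- blue_gauge: The other fork gauge, blue, same shape but only 20 mm thick; not to be used or moved.
- bottle: White closed bottle with a blue cap, 60 mm in diameter and 150 mm high, origin at the centre of its underside; leave it alone.
- blank: Loose copper blank, a disc 76 mm in diameter and 12 mm high, origin at the centre of its underside; leave it alone.
There are look-alikes about, which are no part of the job. Leave any yellow look-alike of the gauge alone. Leave any purple look-alike of the part that bears spindle alone.

How it is judged:
By the outcome, as a careful person would: the job done as asked, in the order asked, and still so for the second after the job is handed in, with the robot touching nothing.
It also fails if it takes over 72 s, if anything falls off the work surface, if the arm or the gripper's body presses on something with over 40 N, if the wrist force passes 120 N, or if a joint passes its speed limit or range.

ROBOT

A 6-joint arm with a two-finger parallel gripper is mounted at the origin on the work surface. World frame = base frame: x ahead of the robot, y to its left, z up, the work surface at z = 0. Lengths are in m, angles in rad, forces in N, time in s.
With the tool pointing down it reaches from about 0.25 to 0.775 m from the base axis. Payload 8.9 kg.
Tool frame: the origin (TCP) lies midway between the tips of the shut fingers; the grasp point (between the pads) lies 19 mm behind it; z points along the fingers, x is the direction in which the jaws open and shut, and the axes are right-handed (so a half turn about z gives the same grasp; the last joint's range is limited). The gripper opens to 85 mm and grips with 20 to 120 N. Pads are 22 mm wide; open, the fingers measure 114 mm over their backs; the gripper's body (76 mm by 85 mm) begins 54 mm behind the grasp point. The pads swing forward as they close: fully open they stand 13 mm farther back than shut.
Start: joints at [1.048, 0.291, -0.153, 1.127, 0, 1.431], TCP at [0.197, 0.487, 0.231] pointing down, gripper open.
Joint ranges: [-2.52, 2.52], [-0.91, 1.74], [-1.3, 1.37], [-1.96, 2.02], [-1.52, 1.47], [-3.14, 3.14]. Speed limits (rad/s): [2.22, 2.22, 2.79, 3.14, 3.14, 3.14].

INTERFACE

Orientations are given as a unit quaternion [w, x, y, z].
In Python, from bench import goto, move_l, movej, gripper_open, gripper_close, wait, solve_ik, get_obs, read_camera, calibration, PlanningError, sign_off gives the robot as it stands. Calls block until the motion is done:
- goto(position, orientation): joint-space move of the TCP to a pose.
- move_l(position, feed=0.15, attitude=None): straight line of the TCP; attitude=None keeps the orientation; feed is the mean speed in m/s.
- movej(angles): joint-space move.
- gripper_open() and gripper_close(f_grip=None): open the fingers fully, or close them until they stop; f_grip is the grip in N (None keeps the last).
- wait(seconds).
- solve_ik(position, orientation): joint angles nearest the present ones, or None.
- get_obs(): the state.
- read_camera(name): name is "side" or "top"; returns (picture, depth): 384x512x3 uint8, blue, green, red; 384x512 float32, m along the optical axis (not along the pixel's ray), 0 where there is no reading.
- calibration(name): a dict with "fx", "fy", "cx", "cy" (pixels), "k1" (the pictures are not rectified: a ray, as slopes to the right and down, at radius r is drawn at 1 + k1 r^2 times it, then the intrinsics apply), "world_from_camera" (4x4, takes a point from camera to world coordinates). Camera axes: x right, y up, looking along -z (the intrinsics and any distortion apply to the point x, -y, -z); pixel columns grow to the right and rows downward; lengths in m; the calibration is good to about 2 mm. A picture is of the moment at which its call begins. calibration takes no time and is no camera call.
A pose or a line that the arm cannot do raises PlanningError and nothing moves.
- sign_off(): hands the job in, once; it reports no verdict.
The state is a dict: "t": time; "joint_pos": joint angles; "qvel": joint speeds; "joint_efforts": joint torques, N m; "tcp_pos": TCP position; "orientation": TCP orientation; "contact_force": force on the tool from outside, world axes, zero at the start; "torque": the same for the moment, N m; "grip_width": finger opening in m.
Only numpy, scipy, OpenCV 4.12 (cv2) and the standard library are available. Lean on these libraries where they do the work, as an engineer would, in place of code of your own. Each camera call takes 0.05 s, during which the arm holds its last target.

## Working session

There is one attempt and no reset: what is moved stays moved. The work goes in short steps, each a Python script; the robot and the scene stay as the last script left them, time stands still between calls to the robot, and variables do not carry over. Pictures are saved under pics/ and viewed, and the job is handed in when it is done.

```bash
ls; mkdir -p pics
cat > h.py <<'E'
import numpy as np, cv2
from bench import *
def px2w(name,u,v,depth=None,z=None):
    c=calibration(name); x=(u-c["cx"])/c["fx"]; y=(v-c["cy"])/c["fy"]
    K=np.array([[c["fx"],0,c["cx"]],[0,c["fy"],c["cy"]],[0,0,1.]])
    p=cv2.undistortPoints(np.array([[[u,v]]],float),K,np.array([c["k1"],0,0,0.]))[0,0]
    T=np.array(c["world_from_camera"]); d=np.array([p[0],-p[1],-1.])
    if depth is not None: return T[:3,:3]@(d*depth)+T[:3,3]
    r=T[:3,:3]@d; s=(z-T[2,3])/r[2]; return T[:3,3]+s*r
def w2px(name,P):
    c=calibration(name); T=np.linalg.inv(np.array(c["world_from_camera"])); q=T[:3,:3]@np.array(P)+T[:3,3]
    x,y=q[0]/-q[2],-q[1]/-q[2]; k=1+c["k1"]*(x*x+y*y)
    return c["fx"]*x*k+c["cx"], c["fy"]*y*k+c["cy"]
def shot(name,tag):
    im,d=read_camera(name); np.savez('pics/'+tag+'.npz',im=im,d=d); cv2.imwrite('pics/'+tag+'.png',im); return im,d
def crop(tag,u0,v0,u1,v1,s):
    im=np.load('pics/'+tag+'.npz')['im'][v0:v1,u0:u1]; cv2.imwrite('pics/%s_c%d_%d.png'%(tag,u0,v0),cv2.resize(im,None,fx=s,fy=s,interpolation=cv2.INTER_CUBIC))
E
python3 - <<'E'
from h import *
shot("top","t0");shot("side","s0")
for n in("top","side"):print(calibration(n))
print(get_obs())
E
```

```text
pics
{'fx': 465.41209197143684, 'fy': 465.41209197143684, 'cx': 260.3855535704333, 'cy': 193.85954758923765, 'k1': 0.01486745092034012, 'world_from_camera': array([[ 1.52586785e-02,  9.98084214e-01, -5.99589323e-02,
         4.33275582e-01],
       [-9.99883512e-01,  1.52092321e-02, -1.28098673e-03,
        -2.01273038e-02],
       [-3.66603320e-04,  5.99714940e-02,  9.98200023e-01,
         1.32665112e+00],
       [ 0.00000000e+00,  0.00000000e+00,  0.00000000e+00,
         1.00000000e+00]])}
{'fx': 390.219227875146, 'fy': 390.219227875146, 'cx': 259.30790647506853, 'cy': 195.29157974419013, 'k1': -0.05426130963446041, 'world_from_camera': array([[ 0.79904186,  0.30566854, -0.51778263, -0.02122252],
       [-0.60090287,  0.37564624, -0.70555343, -0.76364417],
       [-0.02116239,  0.87490379,  0.48383418,  0.5791217 ],
       [ 0.        ,  0.        ,  0.        ,  1.        ]])}
{'t': 0.1, 'joint_pos': array([ 1.04769348e+00,  2.91230148e-01, -1.54010946e-01,  1.12666133e+00,
       -8.29994680e-06,  1.43150197e+00]), 'qvel': array([ 0.00024987, -0.00205315,  0.00124158,  0.00046376,  0.00163273,
        0.00076112]), 'joint_efforts': array([ 1.10602890e-03, -5.37977743e+01,  3.31919539e+01,  9.29921516e-03,
       -2.22156586e-04, -4.47895417e-06]), 'tcp_pos': array([0.19640548, 0.48649419, 0.23080138]), 'orientation': array([ 2.46375674e-04,  8.28991603e-01,  5.59260776e-01, -4.95155943e-04]), 'contact_force': array([ 0.34522998, -0.0271326 , -0.35784297]), 'torque': array([ 0.00094508, -0.0078782 ,  0.000363  ]), 'grip_width': 0.08531293270409887}
```

View pics/t0.png

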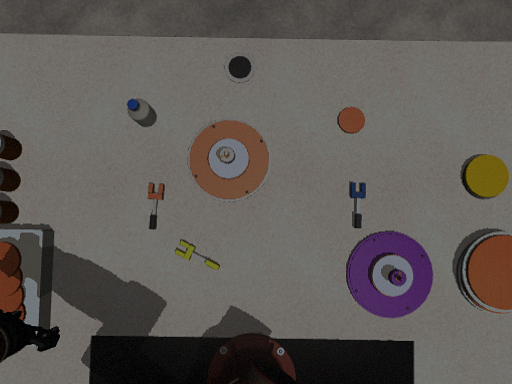

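View pics/s0.png

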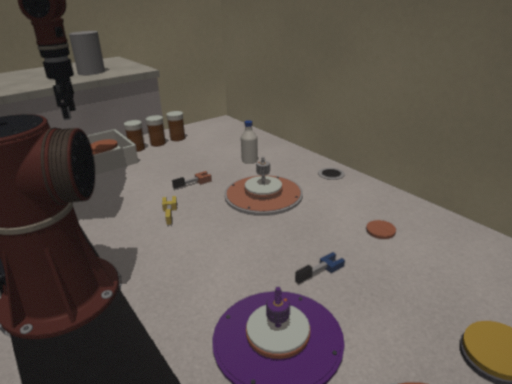

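The top view shows four candidates: a copper gauge at (155,205), a blue gauge at (357,203), a yellow look-alike at (197,254), and two spindles, one on the copper plate at (228,157) and one purple at (391,275). The copper gauge and the copper-plate spindle fit the description. I'll confirm both in an enlarged crop.

Run:
```python
from h import *
crop("t0",115,85,275,240,5);crop("s0",160,110,320,220,5)
```

```text
(no output)
```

View pics/t0_c115_85.png

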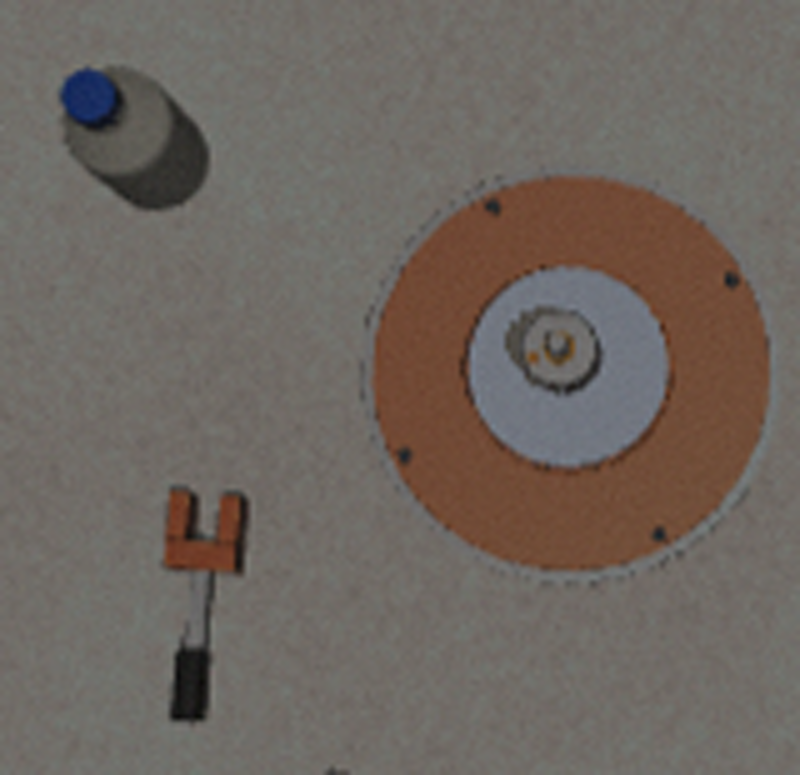

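View pics/s0_c160_110.png

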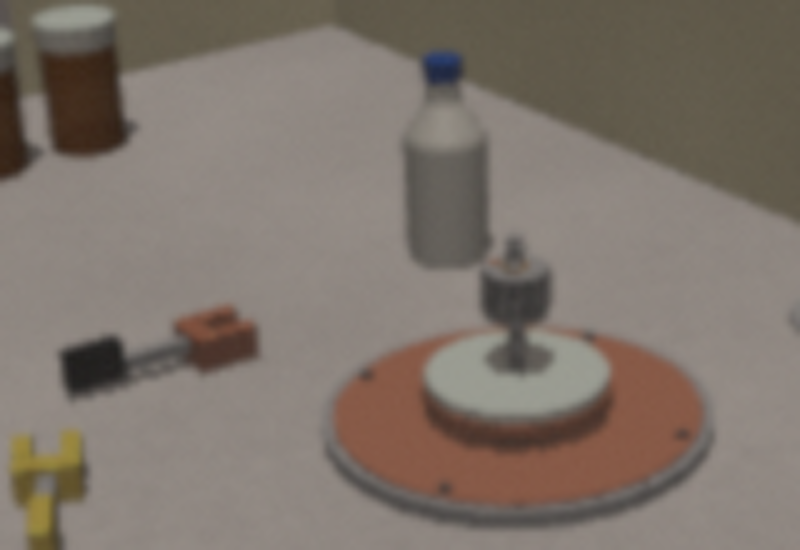

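Run:
```python
from h import *
def c(x,y):return 115+x/5,85+y/5
f=lambda n,p,z:print(n,px2w("top",*p,z=z).round(4))
f('disc',c(568.5,367),.04); f('plate',c(571,373),.014)
f('disc L',c(468,367),.04);f('disc R',c(669,367),.04);f('disc T',c(569,267),.04);f('disc B',c(569,467),.04)
f('coll top @.112',c(561,349),.04+.042+.03); f('spindle top',c(561,341),.128)
f('fork tips L',c(181,488),.025);f('fork tipR',c(234,492),.025);f('base L',c(166,571),.025);f('base R',c(236,572),.025)
f('notch',c(204,539),.025)
for n,x,y in(('h TL',176,648),('h TR',209,648),('h BL',171,720),('h BR',207,720),('h c',190,684)):f(n,c(x,y),.034)
for n,x,y in(('bottle',90,97),):f(n,c(x,y),.15)
z=np.load('pics/t0.npz');im,d=z['im'],z['d']
for n,x,y in(('fork',200,556),('arm',180,515),('bar',200,610),('hand',190,684),('disc',600,430),('plate',430,430),('bench',300,650),('collar',540,375),('spt',561,340)):
  u,v=c(x,y);print(n,px2w("top",u,v,depth=float(d[int(round(v)),int(round(u))])).round(4))
# side view
def s(x,y):return 160+x/5,110+y/5
print('side disc ell', px2w("side",*s(517,376),z=.04).round(4), px2w("side",*s(424,375),z=.04).round(4), px2w("side",*s(611,375),z=.04).round(4),px2w("side",*s(517,330),z=.04).round(4),px2w("side",*s(517,421),z=.04).round(4))
# white disc segmentation
hsv=cv2.cvtColor(im,cv2.COLOR_BGR2HSV)
rg=im.astype(int);m=((rg[...,2]-rg[...,0])>35).astype(np.uint8)
n,l,st,ce=cv2.connectedComponentsWithStats(m)
for i in range(1,n):
  if st[i,4]>60:print(st[i],ce[i].round(1))
```

```text
disc [0.608  0.0712 0.04  ]
plate [0.6082 0.0715 0.014 ]
disc L [0.6072 0.1271 0.04  ]
disc R [0.6089 0.0153 0.04  ]
disc T [0.6641 0.072  0.04  ]
disc B [0.5522 0.0698 0.04  ]
coll top @.112 [0.6077 0.0702 0.112 ]
spindle top [0.6096 0.0691 0.128 ]
fork tips L [0.5384 0.2881 0.025 ]
fork tipR [0.5366 0.2584 0.025 ]
base L [0.4917 0.2951 0.025 ]
base R [0.4917 0.256  0.025 ]
notch [0.51   0.2744 0.025 ]
h TL [0.4487 0.2861 0.034 ]
h TR [0.4489 0.2679 0.034 ]
h BL [0.4088 0.2877 0.034 ]
h BR [0.4091 0.2678 0.034 ]
h c [0.4289 0.2778 0.034 ]
bottle [0.7282 0.3107 0.15  ]
fork [0.5005 0.2768 0.0231]
arm [0.5229 0.287  0.0302]
bar [0.4704 0.2773 0.017 ]
hand [0.4289 0.2774 0.0358]
disc [0.5727 0.0528 0.0432]
plate [0.5741 0.1503 0.0175]
bench [0.449  0.2233 0.0021]
collar [0.5941 0.0812 0.1093]
spt [0.6102 0.0691 0.1275]
side disc ell [0.6028 0.0647 0.04  ] [0.5603 0.1011 0.04  ] [0.6471 0.0301 0.04  ] [0.6408 0.1143 0.04  ] [0.5687 0.0203 0.04  ]
[339 107  26  26 543] [351.3 119.5]
[ 189  120   80   79 3565] [229.  159.7]
[ 465  154   44   43 1480] [486.7 175.4]
[148 183  15  16 160] [154.8 191.8]
[ 468  235   44   75 2709] [492.4 271.5]
[175 240  20  20 175] [185.3 250.2]
[   0  242   24   79 1245] [  9.4 281.1]
[205 260  14  10  75] [211.7 264.5]
```

Confirmed: the copper gauge has its fork at top (155,192) and its handle at (153,222), and the copper-plate spindle is at (0.608, 0.071). I'll check the gauge pose with a wireframe overlay.

```bash
cat >> h.py <<'E'
def gpts(x,y,yaw,z0=0.):
    c,s=np.cos(yaw),np.sin(yaw); R=np.array([[c,-s,0],[s,c,0],[0,0,1]])
    U=[(-25,-20),(18,-20),(18,-8.5),(-9,-8.5),(-9,8.5),(18,8.5),(18,20),(-25,20)]
    H=[(-110,-7),(-70,-7),(-70,7),(-110,7)]
    L=[([(a,b,25) for a,b in U],(0,255,0)),([(a,b,34) for a,b in H],(0,255,255)),([(a,b,6) for a,b in H],(255,255,0)),([(a,b,0) for a,b in U],(255,0,255))]
    return [([R@np.array(p)/1000+[x,y,z0] for p in P],col) for P,col in L]
def overlay(cam,tag,x,y,yaw,z0,box,s,out,extra=()):
    u0,v0,u1,v1=box; im=np.load('pics/'+tag+'.npz')['im'][v0:v1,u0:u1]; im=cv2.resize(im,None,fx=s,fy=s,interpolation=cv2.INTER_CUBIC)
    im=cv2.convertScaleAbs(im,alpha=1.6)
    for P,col in list(gpts(x,y,yaw,z0))+list(extra):
        q=np.array([w2px(cam,p) for p in P]); q=((q-[u0,v0]+.5)*s-.5).round().astype(int)
        cv2.polylines(im,[q],True,col,1)
    cv2.imwrite('pics/'+out,im)
E
python3 - <<'E'
from h import *
a=overlay("top","t0",.5183,.2755,-.055,0,(135,175,185,235),10,"ov1.png")
overlay("side","s0",.5183,.2755,-.055,0,(165,165,220,195),12,"ov2.png")
E
```

```text
(no output)
```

View pics/ov1.png

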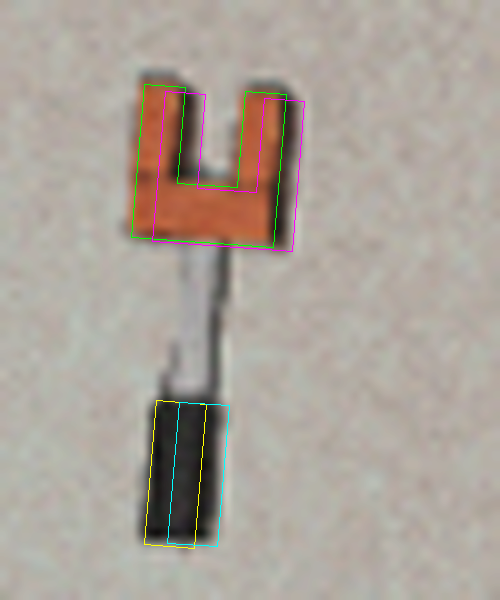

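View pics/ov2.png

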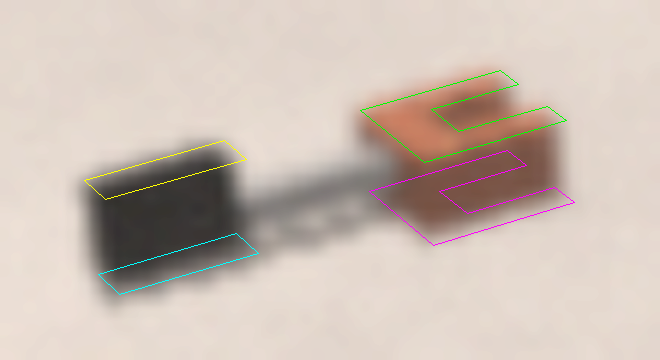

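The overlay fits within about 1 mm in both views. Now the grasp on the handle.

```bash
cat >> h.py <<'E'
def q(phi): return np.array([0,np.cos(phi/2),np.sin(phi/2),0])
def st(tag=''):
    o=get_obs(); print(tag,'t%.2f'%o['t'],'tcp',o['tcp_pos'].round(4),'F',o['contact_force'].round(2),'M',o['torque'].round(3),'w%.4f'%o['grip_width'],'j6 %.3f'%o['joint_pos'][5]); return o
E
python3 - <<'E'
from h import *
yaw=-.055;phi=yaw+np.pi/2
p=np.array([.4286,.2805,0])
goto(p+[0,0,.10],q(phi));st()
move_l(p+[0,0,.008],feed=.12);st('down')
gripper_close(60);st('closed')
move_l(p+[0,0,.12],feed=.15);st('up')
E
```

```text
t1.38 tcp [0.4284 0.2812 0.1003] F [-0.34 -0.29 -0.95] M [-0.    -0.014  0.027] w0.0856 j6 0.493
down t2.29 tcp [0.429  0.2809 0.0086] F [ 0.23 -0.02  0.25] M [ 0.005 -0.031 -0.014] w0.0853 j6 0.492
closed t2.94 tcp [0.4287 0.2806 0.0081] F [-1.14  1.34  1.96] M [0.154 0.06  0.044] w0.0128 j6 0.492
up t3.84 tcp [0.4279 0.2801 0.1191] F [-0.63 -0.94 -1.97] M [ 0.012  0.175 -0.005] w0.0129 j6 0.492
```

Run:
```python
from h import *
S=np.array([.608,.0712]); yaw=0.0
p=np.r_[S-[.15,0],0]
goto(p+[0,0,.12],q(yaw+np.pi/2))
move_l(p+[0,0,.0515],feed=.12);wait(.2);st('pre')
shot("top","t1");shot("side","s1")
o=get_obs();t=o['tcp_pos']
circ=lambda r,z:[np.array([S[0]+r*np.cos(a),S[1]+r*np.sin(a),z]) for a in np.linspace(0,6.28,60)]
ex=[(circ(.056,.04),(255,255,255)),(circ(.006,.128),(0,0,255)),(circ(.021,.112),(255,0,0)),([np.r_[S,.04],np.r_[S,.128]],(0,0,255))]
x=t[0]+.09;y=t[1]
print(x,y)
overlay("top","t1",x,y,0,t[2]-.008,(190,115,270,225),7,"ov3.png",ex)
overlay("side","s1",x,y,0,t[2]-.008,(215,145,305,205),8,"ov4.png",ex)
```

```text
pre t5.62 tcp [0.4587 0.0713 0.0522] F [-0.35  0.13 -1.45] M [ 0.015  0.205 -0.022] w0.0130 j6 -0.004
0.5484162339107801 0.07119950196199862
```

View pics/ov3.png

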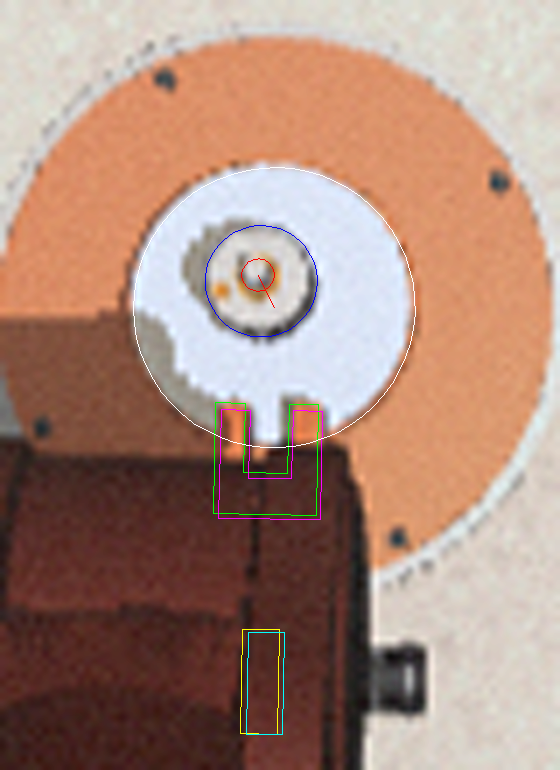

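View pics/ov4.png

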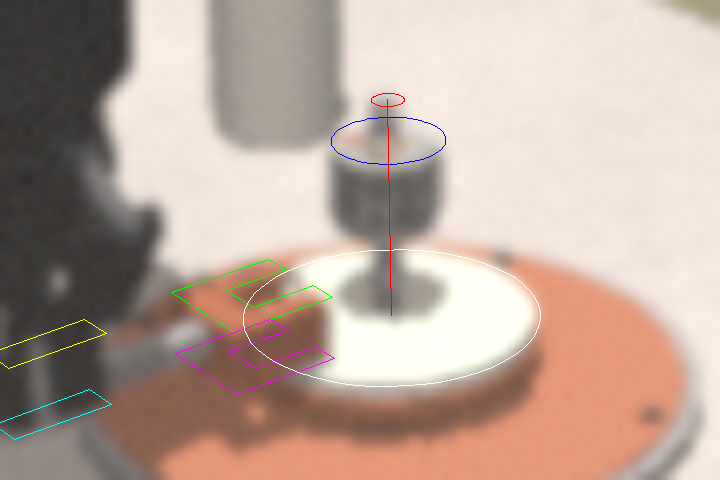

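The fork lines up with the spindle to within about 1 mm: slot centre at x≈267 px in the crop, disc and collar circles matching, and the gauge level just above the disc. I'll slide it in with force checks.

Run:
```python
from h import *
t=np.array([.458,.0712,.0515])
for dx,f in((.036,.08),(.044,.05),(.050,.04),(.0555,.04),(.060,.04)):
    move_l(t+[dx,0,0],feed=f);o=st(dx)
    if np.linalg.norm(o['contact_force'][:2])>5: print('contact');break
shot("top","t2");shot("side","s2")
crop("t2",190,115,270,200,8);crop("s2",215,145,305,205,8)
```

```text
0.036 t6.33 tcp [0.4934 0.0712 0.0513] F [-0.11  0.73 -2.28] M [0.028 0.166 0.005] w0.0129 j6 -0.003
0.044 t6.63 tcp [0.5024 0.0713 0.0516] F [ 0.66  1.51 -2.38] M [ 0.264 -0.047  0.105] w0.0130 j6 -0.003
0.05 t6.93 tcp [0.5085 0.0713 0.0515] F [ 0.38  0.72 -2.05] M [ 0.406 -0.056  0.139] w0.0131 j6 -0.003
0.0555 t7.22 tcp [0.514  0.0713 0.0515] F [ 1.58  2.41 -2.31] M [ 0.46  -0.088  0.212] w0.0126 j6 -0.003
0.06 t7.49 tcp [0.5184 0.0713 0.0515] F [ 2.05  3.49 -2.95] M [ 0.506 -0.041  0.256] w0.0127 j6 -0.003
```

View pics/s2_c215_145.png

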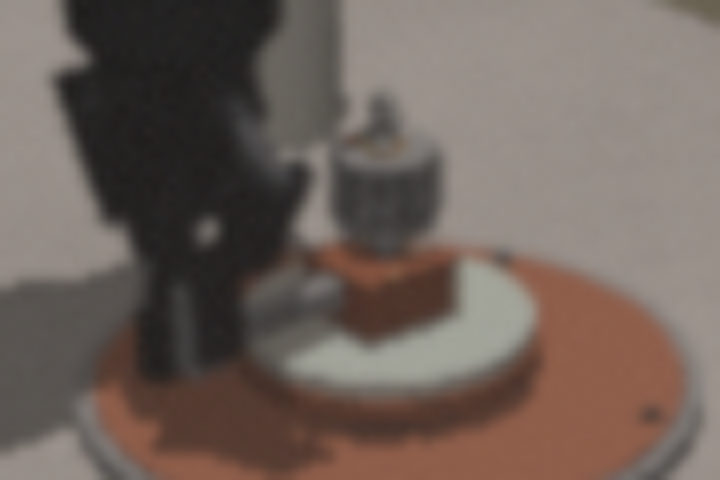

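View pics/t2_c190_115.png

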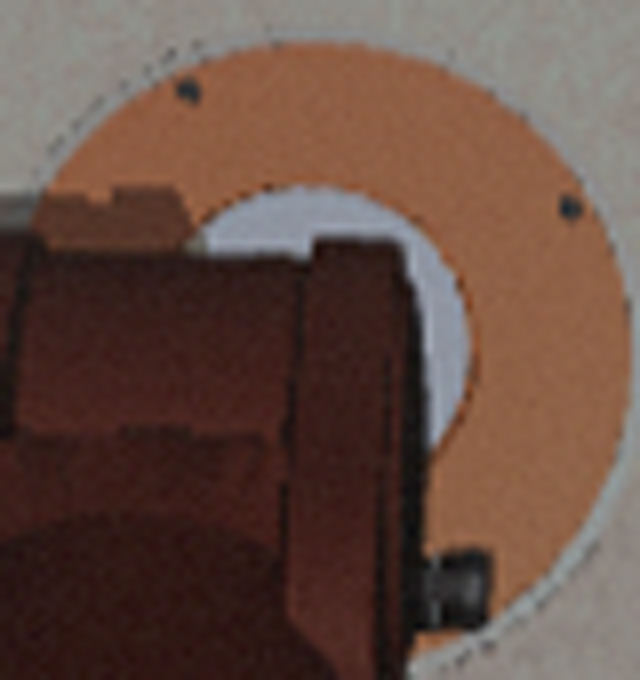

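Run:
```python
from h import *
t=np.array([.518,.0712,.0515])
for dy in(.0005,.001,.0015,.002):
    move_l(t+[0,dy,0],feed=.01);wait(.1);o=st(dy)
    if o['contact_force'][1]<0.6: break
```

```text
0.0005 t7.94 tcp [0.5181 0.0716 0.0516] F [ 1.35  1.33 -2.72] M [0.193 0.034 0.071] w0.0132 j6 -0.002
0.001 t8.29 tcp [0.5179 0.0721 0.0515] F [-0.02  1.12 -1.86] M [ 0.027  0.159 -0.   ] w0.0129 j6 -0.001
0.0015 t8.64 tcp [0.518  0.0727 0.0515] F [ 0.43  0.12 -2.76] M [-0.029  0.149  0.003] w0.0128 j6 -0.000
```

Run:
```python
from h import *
t=np.array([.518,.0712,.0515])
move_l(t+[0,.0028,0],feed=.01);wait(.1);st('y')
for z in(.0500,.0490,.0482,.0474,.0466):
    move_l([.518,.074,z],feed=.015);wait(.1);o=st(z)
    if o['contact_force'][2]>1.0: break
```

```text
y t9.03 tcp [0.518  0.074  0.0515] F [ 1.39 -0.04 -2.1 ] M [-0.022  0.163  0.022] w0.0129 j6 0.002
0.05 t9.38 tcp [0.518 0.074 0.05 ] F [-0.19 -0.22 -1.56] M [ 0.029  0.155 -0.047] w0.0130 j6 0.002
0.049 t9.72 tcp [0.518 0.074 0.049] F [-0.16  0.4  -2.3 ] M [0.031 0.153 0.047] w0.0127 j6 0.002
0.0482 t10.07 tcp [0.5181 0.074  0.0482] F [ 0.68  0.14 -1.53] M [0.006 0.029 0.01 ] w0.0131 j6 0.002
0.0474 t10.43 tcp [0.518  0.074  0.0476] F [-1.74 -0.66  2.89] M [ 0.037  0.236 -0.011] w0.0129 j6 0.002
```

Run:
```python
from h import *
gripper_open();st('open')
move_l([.518,.074,.17],feed=.2)
move_l([.40,.074,.22],feed=.25);st('up')
shot("top","t3");shot("side","s3")
crop("t3",190,115,270,215,7);crop("s3",215,145,305,205,8)
```

```text
open t11.12 tcp [0.518  0.074  0.0474] F [-0.87 -0.1   0.07] M [ 0.037  0.029 -0.002] w0.0858 j6 0.002
up t12.56 tcp [0.4007 0.074  0.2195] F [ 0.85 -0.06  1.06] M [-0.025 -0.027  0.   ] w0.0852 j6 0.003
```

View pics/t3_c190_115.png

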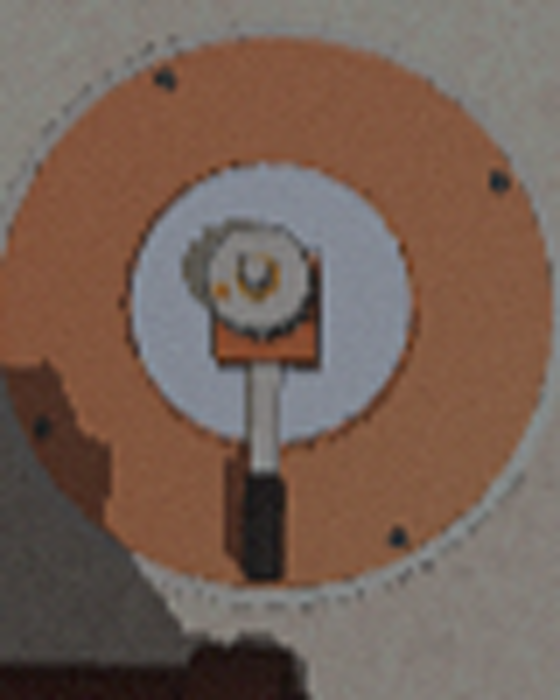

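View pics/s3_c215_145.png

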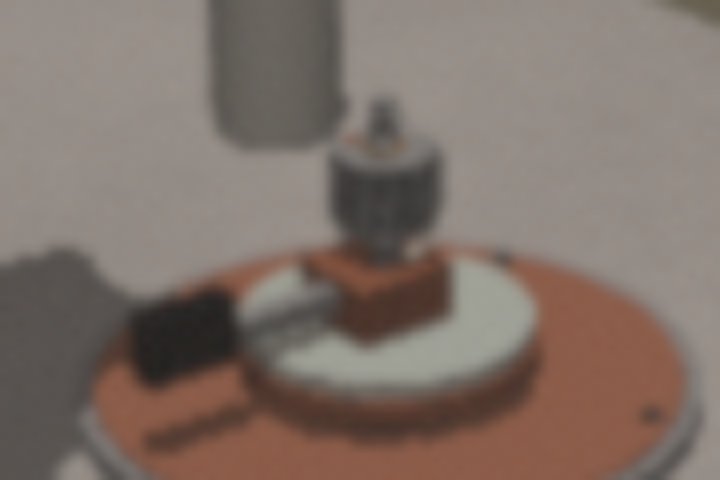

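The gauge lies flat, with its fork round the spindle. Next is the collar height from averaged depth.

Run:
```python
from h import *
z=[np.load('pics/%s.npz'%k)['d'] for k in('t0','t1','t3')]
def zs(pts):
    v=[px2w("top",u,w,depth=float(d[w,u]))[2] for u,w in pts for d in z if d[w,u]>0]; return np.median(v),len(v),np.std(v)
# collar top centre px
u0,v0=w2px("top",[.608,.0715,.110]);print(u0,v0)
P=[(u,w) for u in range(215,240) for w in range(143,168) if 3.5<np.hypot(u-u0,w-v0)<6.3]
print('collar',zs(P))
ud,vd=w2px("top",[.608,.0712,.04])
P=[(u,w) for u in range(205,255) for w in range(135,185) if 13<np.hypot(u-ud,w-vd)<18 and w<160 and np.hypot(u-u0,w-v0)>12]
print('disc',zs(P))
# side: projections of collar rim heights
for h in(.037,.040,.042,.044,.047):
    d=np.array(w2px("side",[.608,.0712,.04+h]));d2=np.array(w2px("side",[.608,.0712,.07+h]));print(h,((d-[215,145])*8).round(),((d2-[215,145])*8).round())
```

```text
226.75555491050898 154.79037876373826
collar (np.float64(0.10916319170217337), 258, np.float64(0.003227909833386837))
disc (np.float64(0.04048547876949504), 564, np.float64(0.0026517868193206484))
0.037 [386. 223.] [385. 149.]
0.04 [386. 215.] [385. 141.]
0.042 [386. 211.] [385. 136.]
0.044 [386. 206.] [384. 131.]
0.047 [386. 198.] [384. 124.]
```

```bash
cat >> h.py <<'E'
def avg(tag,n=12):
    F=[];M=[]
    for _ in range(n):
        wait(.02);o=get_obs();F.append(o['contact_force']);M.append(o['torque'])
    F=np.array(F);M=np.array(M);print(tag,'t%.2f'%o['t'],'tcp',o['tcp_pos'].round(4),'F',F.mean(0).round(2),'M',M.mean(0).round(3),'sd %.3f'%M[:,2].std(),'j6 %.3f'%o['joint_pos'][5],'w%.4f'%o['grip_width']);return F.mean(0),M.mean(0),o
E
python3 - <<'E'
from h import *
c=np.array([.608,.0725]); z=.078
phi=np.arctan2(c[1],c[0])+np.pi/2+1.4
j=solve_ik(np.r_[c,.19],q(phi));print(j)
movej(j);st('above')
move_l(np.r_[c,z],feed=.12);avg('open')
gripper_close(50);avg('closed')
shot("side","s4");crop("s4",215,125,305,195,8)
E
```

```text
[-6.57920592e-04  4.80563559e-01  2.31894787e-02  1.11342225e+00
  0.00000000e+00 -1.51934094e+00]
above t14.02 tcp [0.6078 0.0725 0.1896] F [-0.27  0.89  0.6 ] M [ 0.002 -0.057  0.005] w0.0856 j6 -1.518
open t15.30 tcp [0.6085 0.0725 0.0787] F [0.01 0.01 0.11] M [ 0.004  0.002 -0.003] sd 0.030 j6 -1.519 w0.0852
closed t15.97 tcp [0.6094 0.0724 0.0787] F [ 5.12 -0.36  4.92] M [-0.045 -0.978 -0.016] sd 0.017 j6 -1.519 w0.0405
```

View pics/s4_c215_125.png

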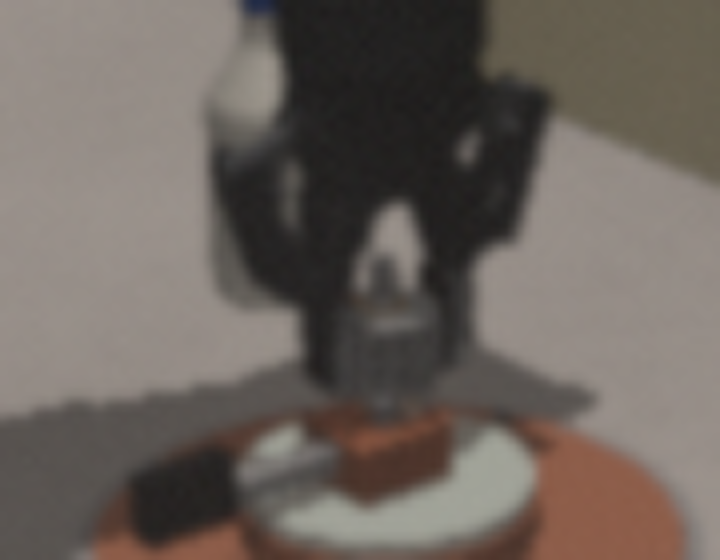

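Run:
```python
from h import *
gripper_open()
move_l([.6098,.0725,.078],feed=.03)
gripper_close(50);F,M,o=avg('closed')
# test turn: 0.15 rad cw, sink
c=np.array([.6098,.0725]);phi0=np.arctan2(.0725,.608)+np.pi/2+1.4
for a in(.15,.4):
    move_l(np.r_[c,.078-.0064*a],feed=.0025,attitude=q(phi0-a));avg(a)
```

```text
closed t17.46 tcp [0.6095 0.0725 0.0782] F [-3.47 -0.18  5.59] M [ 0.004  0.674 -0.011] sd 0.035 j6 -1.519 w0.0408
0.15 t18.12 tcp [0.6093 0.0726 0.0773] F [-4.36  0.38  6.4 ] M [ 0.038  0.888 -0.112] sd 0.035 j6 -1.369 w0.0407
0.4 t19.01 tcp [0.6088 0.0727 0.0757] F [-6.    0.6   8.25] M [ 0.161  1.256 -0.028] sd 0.031 j6 -1.119 w0.0406
```

Run:
```python
from h import *
c=np.array([.6090,.0722]);phi0=np.arctan2(.0725,.608)+np.pi/2+1.4
for a in(.43,.46,.49):
    move_l(np.r_[c,.078-.0064*a],feed=.001,attitude=q(phi0-a));avg(a,8)
shot("side","s5");crop("s5",215,125,305,195,8)
```

```text
0.43 t19.58 tcp [0.6087 0.0727 0.0755] F [-3.    2.17  6.14] M [0.438 0.714 0.064] sd 0.036 j6 -1.090 w0.0408
0.46 t19.97 tcp [0.6086 0.0728 0.0753] F [-4.    2.05  6.27] M [ 0.463  0.752 -0.043] sd 0.035 j6 -1.060 w0.0407
0.49 t20.35 tcp [0.6086 0.0728 0.0751] F [-3.68  1.92  6.36] M [ 0.493  0.795 -0.041] sd 0.019 j6 -1.030 w0.0407
```

View pics/s5_c215_125.png

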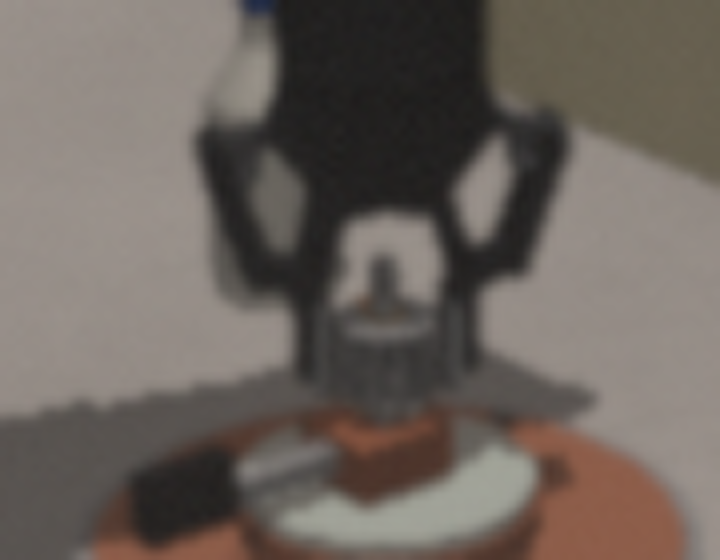

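Run:
```python
from h import *
c=np.array([.6086,.0730]);phi0=np.arctan2(.0725,.608)+np.pi/2+1.4
for a,f in((.55,.002),(.58,.0005)):
    move_l(np.r_[c,.078-.0064*a],feed=f,attitude=q(phi0-a))
    for _ in range(12):
        o=get_obs();print('%.2f Mz %.3f F %s j6 %.4f e6 %.3f v%.4f'%(o['t'],o['torque'][2],o['contact_force'].round(1),o['joint_pos'][5],o['joint_efforts'][5],o['qvel'][5]));wait(.015)
```

```text
20.88 Mz 0.048 F [-2.9 -0.8  5.8] j6 -0.9685 e6 0.047 v-0.0029
20.89 Mz 0.039 F [-3.3 -1.   5. ] j6 -0.9685 e6 0.035 v-0.0006
20.91 Mz 0.037 F [-1.8 -1.2  6.7] j6 -0.9685 e6 0.029 v-0.0018
20.93 Mz 0.001 F [-2.1 -0.7  5.2] j6 -0.9685 e6 0.024 v-0.0008
20.94 Mz 0.004 F [-2.8  0.6  5.9] j6 -0.9685 e6 0.022 v-0.0008
20.96 Mz 0.045 F [-1.8 -0.6  4.6] j6 -0.9685 e6 0.021 v-0.0013
20.98 Mz -0.041 F [-3.2 -1.   4.7] j6 -0.9685 e6 0.020 v0.0013
20.99 Mz -0.006 F [-3.3 -0.9  5.2] j6 -0.9685 e6 0.020 v-0.0013
21.01 Mz 0.046 F [-2.9 -0.7  6.1] j6 -0.9685 e6 0.019 v-0.0002
21.02 Mz 0.013 F [-2.6 -0.3  5.3] j6 -0.9685 e6 0.019 v-0.0006
21.04 Mz 0.078 F [-3.1 -0.7  6.4] j6 -0.9685 e6 0.019 v0.0003
21.06 Mz 0.028 F [-2.6 -0.1  5.7] j6 -0.9686 e6 0.019 v0.0003
21.32 Mz -0.062 F [-2.6 -0.8  6.4] j6 -0.9383 e6 0.072 v-0.0070
21.34 Mz -0.025 F [-4.3  0.   5.2] j6 -0.9384 e6 0.030 v-0.0019
21.36 Mz 0.009 F [-2.8  0.   4.8] j6 -0.9384 e6 0.003 v-0.0019
21.38 Mz 0.004 F [-2.7 -0.2  4.4] j6 -0.9384 e6 -0.013 v0.0006
21.39 Mz -0.025 F [-3.8 -0.1  6.2] j6 -0.9384 e6 -0.024 v-0.0000
21.41 Mz -0.084 F [-3.2 -0.3  5.2] j6 -0.9385 e6 -0.030 v0.0006
21.43 Mz -0.068 F [-2.6 -0.5  5.7] j6 -0.9385 e6 -0.033 v-0.0014
21.44 Mz -0.056 F [-3.9 -0.7  5.2] j6 -0.9384 e6 -0.035 v-0.0017
21.46 Mz -0.038 F [-2.6  0.   5.7] j6 -0.9384 e6 -0.037 v-0.0007
21.48 Mz -0.029 F [-3.1 -0.2  5.8] j6 -0.9385 e6 -0.037 v-0.0016
21.49 Mz -0.071 F [-3.1 -0.2  5.2] j6 -0.9385 e6 -0.038 v-0.0006
21.51 Mz -0.025 F [-2.9 -0.5  4.9] j6 -0.9385 e6 -0.038 v-0.0015
```

```bash
cat >> h.py <<'E'
C=np.array([.6086,.0730]);PHI0=np.arctan2(.0725,.608)+np.pi/2+1.4
def turn(a,f,n=10,z=.078):
    move_l(np.r_[C,z-.0064*a],feed=f,attitude=q(PHI0-a))
    E=[];M=[];F=[]
    for _ in range(n):
        o=get_obs();E.append(o['joint_efforts'][5]);M.append(o['torque'][2]);F.append(o['contact_force']);wait(.012)
    print('a %.3f t%.2f Mz %.3f e6 %s F %s j6 %.4f z %.4f'%(a,o['t'],np.mean(M),np.round([E[0],E[n//2],E[-1]],3),np.mean(F,0).round(1),o['joint_pos'][5],o['tcp_pos'][2]))
    return np.mean(E[-3:]),np.mean(M)
E
python3 - <<'E'
from h import *
for a,f in((.61,.0002),(.64,.0002),(.90,.004),(.93,.0002),(.96,.0002)): turn(a,f,8)
E
```

```text
a 0.610 t21.83 Mz -0.027 e6 [ 0.071  0.002 -0.021] F [-3.1 -0.4  5.9] j6 -0.9084 z 0.0744
a 0.640 t22.15 Mz -0.025 e6 [ 0.07   0.001 -0.022] F [-3.6 -0.   6.3] j6 -0.8784 z 0.0742
a 0.900 t22.78 Mz -0.133 e6 [-0.071 -0.115 -0.129] F [-4.8  1.8  6.7] j6 -0.6183 z 0.0725
a 0.930 t23.10 Mz -0.054 e6 [ 0.064 -0.005 -0.028] F [-4.8  1.6  7.2] j6 -0.5884 z 0.0723
a 0.960 t23.42 Mz -0.042 e6 [ 0.065 -0.004 -0.027] F [-5.2  1.8  7.2] j6 -0.5584 z 0.0721
```

Run:
```python
from h import *
for a in(.97,.98,.99,1.0): turn(a,.0001,8)
for a in(1.003,1.006): turn(a,.0001,8)
```

```text
a 0.970 t23.73 Mz 0.060 e6 [0.094 0.07  0.062] F [-4.9  2.1  7.4] j6 -0.5486 z 0.0721
a 0.980 t24.05 Mz 0.052 e6 [0.095 0.071 0.064] F [-5.1  1.8  7.5] j6 -0.5386 z 0.0720
a 0.990 t24.37 Mz 0.059 e6 [0.095 0.071 0.063] F [-5.   2.1  7.6] j6 -0.5286 z 0.0719
a 1.000 t24.68 Mz 0.067 e6 [0.094 0.071 0.063] F [-5.   1.9  7.2] j6 -0.5186 z 0.0719
a 1.003 t25.00 Mz 0.094 e6 [0.11  0.103 0.1  ] F [-5.2  1.9  7.7] j6 -0.5156 z 0.0718
a 1.006 t25.32 Mz 0.098 e6 [0.11  0.103 0.101] F [-5.2  2.   7.7] j6 -0.5126 z 0.0718
```

Run:
```python
from h import *
B=[];a=1.006
while a<2.1:
    a+=.03; e,m=turn(a,.0001,8); B.append(e)
    if len(B)>3 and e>np.median(B[1:4])+.03: print('rise');break
```

```text
a 1.036 t25.63 Mz -0.037 e6 [ 0.066 -0.003 -0.026] F [-4.9  2.4  7.7] j6 -0.4824 z 0.0716
a 1.066 t25.95 Mz -0.055 e6 [ 0.064 -0.005 -0.028] F [-5.1  2.6  7.4] j6 -0.4524 z 0.0714
a 1.096 t26.27 Mz -0.041 e6 [ 0.064 -0.005 -0.028] F [-5.4  2.9  7.6] j6 -0.4224 z 0.0712
a 1.126 t26.58 Mz -0.036 e6 [ 0.064 -0.005 -0.028] F [-5.4  3.2  7.6] j6 -0.3924 z 0.0710
a 1.156 t26.90 Mz -0.039 e6 [ 0.063 -0.006 -0.028] F [-5.9  3.1  8. ] j6 -0.3625 z 0.0709
a 1.186 t27.22 Mz -0.042 e6 [ 0.063 -0.006 -0.028] F [-5.7  3.6  7.9] j6 -0.3325 z 0.0706
a 1.216 t27.53 Mz -0.047 e6 [ 0.063 -0.006 -0.028] F [-5.8  3.7  7.9] j6 -0.3024 z 0.0705
a 1.246 t27.85 Mz -0.046 e6 [ 0.063 -0.006 -0.028] F [-5.9  3.9  8.4] j6 -0.2725 z 0.0703
a 1.276 t28.17 Mz -0.046 e6 [ 0.063 -0.006 -0.029] F [-5.6  4.   8.1] j6 -0.2424 z 0.0701
a 1.306 t28.48 Mz -0.045 e6 [ 0.063 -0.006 -0.029] F [-5.9  4.4  8. ] j6 -0.2125 z 0.0699
a 1.336 t28.80 Mz -0.035 e6 [ 0.063 -0.006 -0.029] F [-5.8  4.6  8. ] j6 -0.1824 z 0.0697
a 1.366 t29.12 Mz -0.038 e6 [ 0.063 -0.006 -0.029] F [-6.2  5.   8. ] j6 -0.1524 z 0.0695
a 1.396 t29.43 Mz -0
[... 888 characters left out ...]
0 Mz -0.018 e6 [ 0.065 -0.004 -0.027] F [-5.6  7.4  8.1] j6 0.1776 z 0.0674
a 1.726 t32.92 Mz -0.032 e6 [ 0.065 -0.004 -0.026] F [-5.9  7.7  8. ] j6 0.2076 z 0.0672
a 1.756 t33.23 Mz -0.070 e6 [ 0.066 -0.003 -0.026] F [-5.7  8.1  7.9] j6 0.2376 z 0.0670
a 1.786 t33.55 Mz -0.043 e6 [ 0.066 -0.003 -0.026] F [-5.5  8.5  8. ] j6 0.2676 z 0.0668
a 1.816 t33.87 Mz -0.029 e6 [ 0.066 -0.003 -0.025] F [-5.6  8.9  8. ] j6 0.2976 z 0.0666
a 1.846 t34.18 Mz -0.024 e6 [ 0.066 -0.003 -0.026] F [-5.7  9.   7.9] j6 0.3276 z 0.0664
a 1.876 t34.50 Mz -0.027 e6 [ 0.08   0.011 -0.012] F [-5.7  9.6  8.2] j6 0.3575 z 0.0663
a 1.906 t34.82 Mz -0.017 e6 [0.1   0.03  0.008] F [-5.5  9.4  8.5] j6 0.3875 z 0.0662
rise
```

Contact is clear at a≈1.855 rad: the torque rises 0.65 N m per rad, exactly as specified. I'll stop at about 10 N.

Run:
```python
from h import *
e,m=turn(1.936,.0001,8);print('load',(e+.0265)/.0065)
e,m=turn(1.955,.0001,8)
shot("side","s6")
gripper_open();st('open')
move_l(np.r_[C,.19],feed=.15)
move_l([.42,.073,.24],feed=.25);st('clear')
shot("top","t7");shot("side","s7")
crop("t7",190,115,270,215,7);crop("s7",215,145,305,205,8)
```

```text
a 1.936 t35.13 Mz 0.005 e6 [0.116 0.047 0.024] F [-5.5  9.7  8.9] j6 0.4175 z 0.0660
load 8.761873946740076
a 1.955 t35.45 Mz 0.093 e6 [0.144 0.101 0.087] F [-5.7  9.8  9.2] j6 0.4364 z 0.0659
open t36.02 tcp [0.6087 0.0728 0.0654] F [0.47 0.62 0.14] M [0.043 0.029 0.03 ] w0.0855 j6 0.436
clear t37.93 tcp [0.4209 0.0729 0.2397] F [ 0.57  0.32 -0.33] M [-0.049 -0.015 -0.03 ] w0.0854 j6 0.437
```

View pics/t7_c190_115.png

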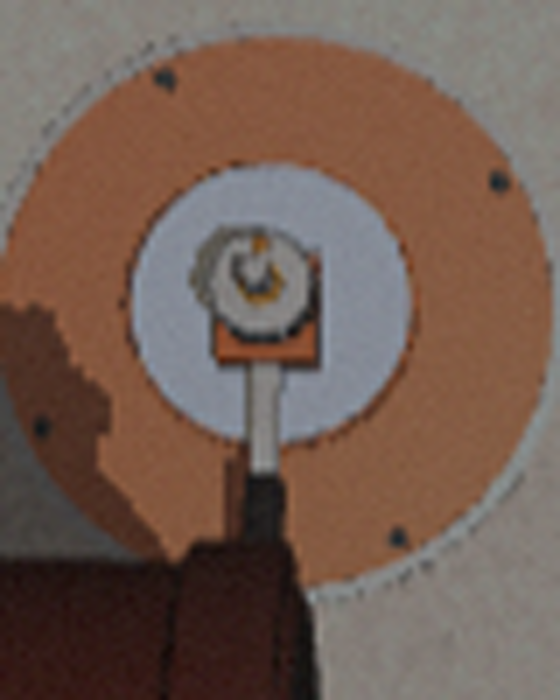

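View pics/s7_c215_145.png

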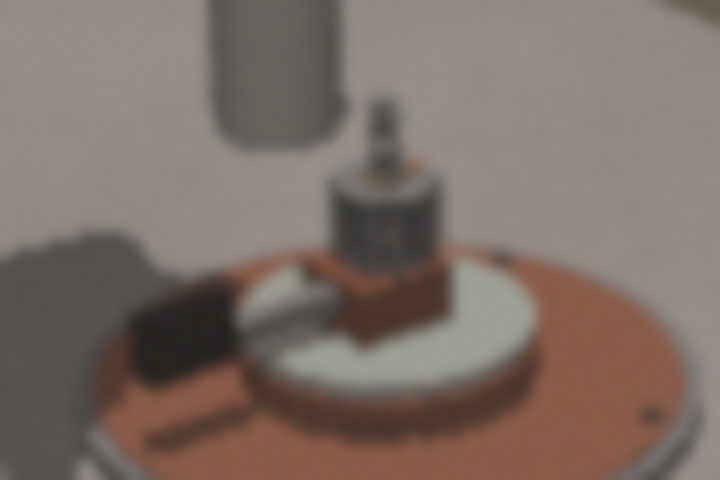

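View pics/t7.png

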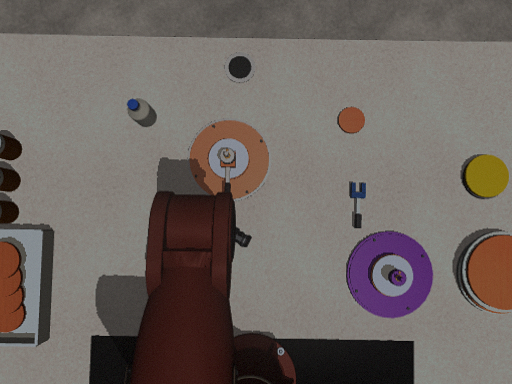

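The top view shows the gauge unmoved with its fork round the spindle. The collar's orange dot went from crop (220,290) to (258,243), about 110° clockwise, which matches the 1.955 rad commanded, so it did not spring back. The side view shows the collar resting on the fork. The bottle, blank and blue gauge are at their old pixels, and the robot is clear.

```bash
python3 -c "
from h import *
sign_off();st()"
```

```text
the job is handed in; nothing more can be done
the job is handed in; nothing more can be done
```

The copper gauge lies flat on the white disc with its fork round the spindle. The collar is screwed down onto it with an estimated load of about 10 N. I signed the job off just after 38 s on the robot's clock, with the gripper open and the arm clear.

- **Gauge placement:** the first slide-in touched the spindle sideways with about 3.5 N, so I moved the gauge about 3 mm in +y before lowering and releasing it. Pictures after release show it flat and in place.
- **Load on the gauge:** torque started to rise after about 1.855 rad of turning, at the expected 0.65 N m per rad. I stopped at 1.955 rad, 0.1 rad past contact. The load is inferred from that angle and the torque, not measured directly.
- **After release:** the collar's orange dot had turned about 110° clockwise, matching the commanded turn, so I saw no springing back. The gauge had not moved, and the bottle, blank and blue gauge were where they started. The yellow look-alike was hidden behind the arm in that last picture; I did not touch it.
- **Readings that disagreed:**
  - After larger turns the settled torque read below the stated 0.17 N m drag, because it relaxes when the hand stops. I compared equal small turns instead.
  - The camera put the collar 1–2 mm off centre, so the hand pressed on it sideways with up to about 11 N while turning. That force was gone once the gripper opened.

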